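# Release a pair of castor wheels from the gravity rack

## Robot

A 6-joint arm with a two-finger parallel gripper is mounted at the origin on the work surface. World frame = base frame: x ahead of the robot, y to its left, z up, the work surface at z = 0. Lengths are in m, angles in rad, forces in N, time in s.
With the tool pointing down it reaches from about 0.275 to 0.85 m from the base axis. Payload 5.2 kg.
Tool frame: the origin (TCP) lies at the very end of the fingers, on their centre line; the grasp point (between the pads) lies 19 mm behind it; z points along the fingers, y is the direction in which the jaws open and shut (so a half turn about z gives the same grasp; the last joint's range is limited). The gripper opens to 85 mm and grips with 20 to 120 N. Pads are 22 mm wide; open, the fingers measure 114 mm over their backs; the gripper's body (76 mm by 85 mm) begins 54 mm behind the grasp point. The pads swing forward as they close: fully open they stand 13 mm farther back than shut.
Start: joints at [1.086, 0.259, 1.535, -0, 1.348, -0.203], TCP at [0.153, 0.528, 0.207] pointing down, gripper open.
Joint ranges: [-3.14, 3.14], [-0.91, 2.08], [0.19, 2.58], [-1.22, 4.36], [0.22, 2.71], [-3.12, 3.12]. Speed limits (rad/s): [2.57, 2.57, 3.14, 3.14, 3.14, 3.14].

## Interface

Orientations are given as a rotation vector (axis times angle).
In Python, from rig import manip gives the robot as it stands.
- The arm moves only by the tool apply_moves, never from a script. Its argument "motion" is a list of rows, each a list of 3 entries, a list of its own where there are three numbers: the shift along the tool's x, y, z in cm, then the turn about the tool's z in rad, then the opening, from 0 (shut) to 1 (fully open). In form: [[[tx, ty, tz], turn, gripper], ...]. A call has 1 to 10 rows; each row shifts and turns the pose as measured when the row begins, along the tool's axes as they then stand; what a row does not reach is not made up. A row lasts 1/10 s, in which the tool goes at most 50 mm and 8.59 degrees, less where a joint would pass 70% of its speed; a pose out of reach is approached as far as the arm can. A call is refused whole if a number of a shift passes 5 or a number of a turn 0.15, either way. A call with a gripper value outside its range is refused whole. The fingers move at their own pace and stop on an object; "grip_force" is the grip in N (left out, the last holds). Time passes only in rows, so rows that do not move let the fingers close. It gives the time, the measured TCP pose, the force and the opening at its end, in the units of the state.
- manip.read_state(): the state, without advancing time (a new reading comes with each control period).
- manip.get_image(name): name is "side" or "top" or "wrist"; returns a dict with "color" (420x560x3 uint8, red, green, blue), "intrinsics" (3x3 intrinsics, pixels), "D" ([k1, k2, p1, p2, k3] as OpenCV has them; the pictures are not rectified), "world_to_cam" (4x4, takes a point from world to camera coordinates); the wrist camera has in their place "mount" (4x4, takes a point from camera to tool coordinates, whose origin is the TCP and whose axes are the flange's). Camera axes: x right, y down, z forward; pixel columns grow to the right and rows downward; lengths in m; the calibration is good to about 2 mm. A picture is of the moment at which its call begins: read the wrist's pose just before it. There is no depth.
- manip.hand_in(): hands the job in, once; it reports no verdict.
The state is a dict: "t": time; "q": joint angles; "qd": joint speeds; "tau": joint torques, N m; "tool_pos": TCP position; "orientation": TCP orientation; "ft_force": force on the tool from outside, world axes, zero at the start; "ft_torque": the same for the moment, N m; "gripper_width": finger opening in m.
Only numpy, scipy, OpenCV 4.12 (cv2) and the standard library are available. Lean on these libraries where they do the work, as an engineer would, in place of code of your own. Each camera call takes 0.05 s, during which the arm holds its last target.

## Task

Release the two blue castor wheels: with the fingertips, press down the red paddle of the rocking lever whose yellow gate holds them back, keep it pressed until both have rolled down to the bottom of their lane, then let the paddle come back up so that the gate is shut behind them, and move clear. Do not touch the wheels or the gates themselves, and leave the orange wheels waiting behind their shut gate. Pick nothing up and leave the other things on the bench where they are.

Things in the scene. Friction and masses are not known exactly. Their poses are not given: they have to be found in the camera images.
- rack: two-lane gravity rack fixed on the bench: white base plate 230 x 225 x 6 mm, two aluminium channels. Origin: centre of its underside, at bench height; x uphill along the lanes (they fall towards -x at 0.2 rad), y left, z up. Lane centre lines at y = +32 (left) and -32 mm (right), 24 mm wide inside, bottom stops at x = -100 mm, gates across the lanes at x = 0, running surface 50 mm high there
- rocker_left (a joint): rocking lever of the left (+y) lane, angle in rad: 0 = gate shut (rest, paddle up), 0.65 = end stop (paddle fully down, gate fully up). Hinge parallel to the rack's x axis at rack (0, +87, 107) mm. Wheels pass under the gate above about 0.5. A spring returns it; pressing takes about 1 to 4 N at the paddle
- rocker_right (a joint): the same for the right (-y) lane: hinge at rack (0, -87, 107) mm; 0 = gate shut, 0.65 = gate fully up
- paddle_left_top (a point): centre of the upper face of the left lever's red paddle, a plate 38 x 36 x 6 mm on the lever's outer (+y) end, 90 mm from the hinge; at rest at rack (0, +170, 143) mm, sloping up outwards by 0.3 rad. At the end stop this point has sunk by about 57 mm and the plate slopes down outwards by 0.35 rad.
- paddle_right_top (a point): the same for the right lever, on its outer (-y) end; at rest at rack (0, -170, 143) mm
- gate_left (a point): yellow gate plate 6 x 22 x 45 mm hanging from the inner end of the left lever across the left lane; this point is the middle of its top edge, at rest at rack (0, +32, 107) mm. Not to be touched
- gate_right (a point): yellow gate plate of the right lane, alike; this point is the middle of its top edge, at rest at rack (0, -32, 107) mm. Not to be touched
- blue_wheel_1: blue castor wheel with white hub, 36 mm across, 20 mm wide, axle along its y; origin at its centre. First of the blue pair, leaning on a gate from uphill, in the left or the right lane (it changes; the orange pair is in the other). Once released the pair rolls within about 1 s to the bottom stop: centres at about rack x = -85 and -50 mm
- blue_wheel_2: second blue castor wheel, alike, waiting behind the first
- orange_wheel_1: orange castor wheel of the same size in the other lane, leaning on its gate; origin at its centre. Must stay
- orange_wheel_2: second orange castor wheel, behind the first. Must stay
- screwdriver: loose screwdriver 200 mm long with green handle lying across the robot's side of the rack; origin under its middle. Bystander
- jar: loose jar with blue cap, 48 mm across, 62 mm high, standing behind the left lever; origin under its centre. Bystander
- tape: loose black ring (empty reel), 84 mm across, 24 mm high, in front of the right lever; origin under its centre. Bystander
- bearing: loose steel bearing ring, 40 mm across, 12 mm high, behind the right lever; origin under its centre. Bystander
- mug: white mug 78 mm across, 92 mm high, to the right of the rack; origin under its centre. Bystander
- wrench: loose wrench 165 mm long lying to the left of the rack; origin under its middle. Bystander
- filter: loose black flat filter cassette 100 x 75 x 28 mm, to the left of the rack; origin under its centre. Bystander

How it is judged:
On the way, in this order (a step that is already met when the one before it is completed fails the run):
1. the blue wheels' gate is raised, its lever's red paddle (c4) pressed by the fingers (((y of blue_wheel_1 in the frame of rack above 0 m and value of joint rocker_left above 0.35 rad and contact force between the fingers and rocker_left_c4 above 0.3 N) or (y of blue_wheel_1 in the frame of rack below 0 m and value of joint rocker_right above 0.35 rad and contact force between the fingers and rocker_right_c4 above 0.3 N))), for 0.05 s.
2. both blue wheels have rolled down past the gate while the fingers still hold the paddle down (((y of blue_wheel_1 in the frame of rack above 0 m and value of joint rocker_left above 0.35 rad and contact force between the fingers and rocker_left_c4 above 0.3 N) or (y of blue_wheel_1 in the frame of rack below 0 m and value of joint rocker_right above 0.35 rad and contact force between the fingers and rocker_right_c4 above 0.3 N)) and x of each of blue_wheel_1, blue_wheel_2 in the frame of rack below -0.03 m), for 0.1 s.
At the end, for the whole second after the job is handed in: Both blue wheels at rest (under 0.03 m/s) in their lane downhill of the gate (centres more than 30 mm past it, within 10 mm of the lane's centre line), both levers back at rest (under 0.05 rad, gates shut), both orange wheels within 8 mm of where they stood (x of each of blue_wheel_1, blue_wheel_2 in the frame of rack below -0.03 m and (y of blue_wheel_1 in the frame of rack between 0.022 and 0.042 m or y of blue_wheel_1 in the frame of rack between -0.042 and -0.022 m) and (y of blue_wheel_2 in the frame of rack between 0.022 and 0.042 m or y of blue_wheel_2 in the frame of rack between -0.042 and -0.022 m) and z of blue_wheel_1 in the frame of rack between 0.04 and 0.075 m and z of blue_wheel_2 in the frame of rack between 0.04 and 0.075 m and linear speed of each of blue_wheel_1, blue_wheel_2 below 0.03 m/s and value of joint each of rocker_left, rocker_right below 0.05 rad and distance of each of orange_wheel_1, orange_wheel_2 from where it was at the start of the episode below 0.008 m); the robot touches nothing.
It fails at once if the robot touched a wheel (contact force between any of the arm, the fingers and blue_wheel_1 above 0.3 N or contact force between any of the arm, the fingers and blue_wheel_2 above 0.3 N or contact force between any of the arm, the fingers and orange_wheel_1 above 0.3 N or contact force between any of the arm, the fingers and orange_wheel_2 above 0.3 N).
It fails at once if the robot touched a gate (c3, the yellow plate) (contact force between any of the arm, the fingers and rocker_left_c3 above 0.3 N or contact force between any of the arm, the fingers and rocker_right_c3 above 0.3 N).
It fails at once if the orange wheels' gate was opened ((y of orange_wheel_1 in the frame of rack above 0 m and value of joint rocker_left above 0.15 rad) or (y of orange_wheel_1 in the frame of rack below 0 m and value of joint rocker_right above 0.15 rad)).
It fails at once if an orange wheel was displaced (distance of any of orange_wheel_1, orange_wheel_2 from where it was at the start of the episode above 0.012 m).
It fails at once if a thing on the bench was moved, tipped or lifted (distance of any of screwdriver, jar, tape, bearing, mug, wrench, filter from where it was at the start of the episode above 0.02 m or angle between any of jar, mug's own z axis and vertical above 0.35 rad).
It also fails if it takes over 38 s, if anything falls off the work surface, if the arm or the gripper's body presses on something with over 40 N, if the wrist force passes 120 N, or if a joint passes its speed limit or range.

## Working session

There is one attempt and no reset: what is moved stays moved. The work goes in short steps, Python scripts to look and compute and a tool call to move; the robot and the scene stay as the last step left them, time stands still between calls to the robot, and variables do not carry over. Pictures are saved under pics/ and viewed, and the job is handed in when it is done.

Besides the shell and the picture viewer there is one more tool, called after "Request:" in YAML: its name, and indented under it one key for each argument. apply_moves: Moves the arm, as the interface text tells. Its arguments: {"type":"object","properties":{"motion":{"type":"array"},"grip_force":{"type":"number"}},"required":["motion"]}

```bash
mkdir -p pics; python3 - <<'E'
from rig import manip
import cv2,numpy as np
s=manip.read_state();print(s)
for n in("side","top"):
    d=manip.get_image(n);cv2.imwrite(f"pics/{n}0.png",d["color"][:,:,::-1]);np.savez(f"pics/{n}0.npz",**d)
    print(n,d["intrinsics"],d["D"],d["world_to_cam"])
E
```

```text
{'t': 0.0, 'q': array([ 1.08617586e+00,  2.59355172e-01,  1.53611183e+00,  2.33051052e-05,
        1.34802844e+00, -2.02828799e-01]), 'qd': array([ 0.00026608,  0.00135149, -0.00074067, -0.0004807 ,  0.0007954 ,
       -0.00252169]), 'tau': array([ 6.82600080e-05, -4.46031010e+01, -2.90566599e+01, -2.30775240e-04,
        1.17449934e-02, -2.30469050e-05]), 'tool_pos': array([0.15264355, 0.52777423, 0.20585667]), 'orientation': array([-4.41089074e-01, -3.10980289e+00,  2.80144510e-03]), 'ft_force': array([ 0.63467024, -0.09756176, -0.12353208]), 'ft_torque': array([-0.01703952, -0.0448123 ,  0.01590474]), 'gripper_width': 0.08526909671694098}
side [[397.20211027   0.         280.95430996]
 [  0.         397.20211027 210.7838444 ]
 [  0.           0.           1.        ]] [-0.05050053  0.          0.          0.          0.        ] [[ 0.85249529 -0.52261947 -0.01098461 -0.49671886]
 [-0.34975102 -0.55464366 -0.755013    0.27526661]
 [ 0.38849195  0.6474869  -0.65561781  0.75138236]
 [ 0.          0.          0.          1.        ]]
top [[414.86349734   0.         269.4332532 ]
 [  0.         414.86349734 210.50427447]
 [  0.           0.           1.        ]] [-0.08385924  0.          0.          0.          0.        ] [[-0.00410556 -0.99998909  0.00222969  0.00208363]
 [-0.99210685  0.00379373 -0.12533794  0.57228454]
 [ 0.12532811 -0.00272667 -0.9921116   1.14062695]
 [ 0.          0.          0.          1.        ]]
```

View pics/top0.png

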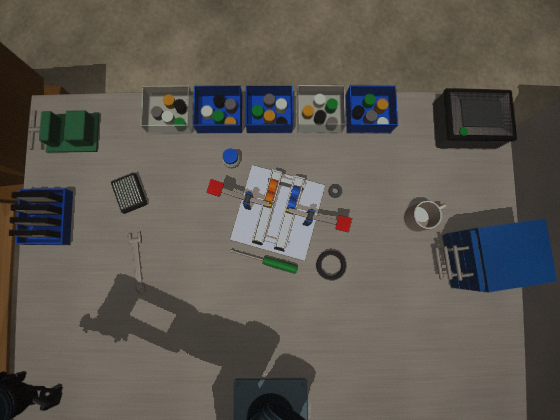

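View pics/side0.png

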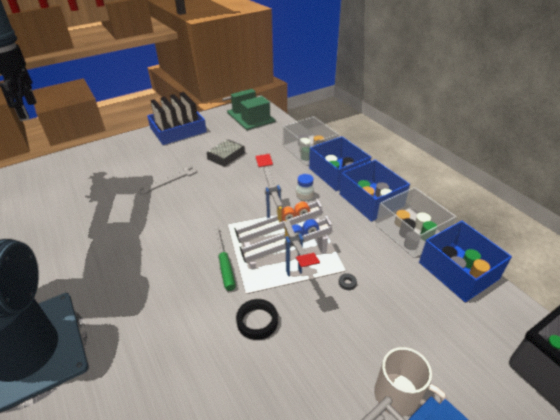

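The top view shows the blue wheels in the right (-y) lane at about (293,197) and the orange ones in the left at about (272,190). The right red paddle is at (343,224) and the left one at (215,187). The side view shows the right paddle at (308,261) and the left at (264,160). Next I'll locate the paddles.

```bash
cat > h.py <<'E'
import cv2,numpy as np
from scipy import ndimage
def ray(d,uv):
    p=cv2.undistortPoints(np.array([[uv]],float),d["intrinsics"],d["D"])[0,0]
    T=d["world_to_cam"];R=T[:3,:3];c=-R.T@T[:3,3];v=R.T@np.array([p[0],p[1],1]);return c,v/np.linalg.norm(v)
def plane(d,uv,z):
    c,v=ray(d,uv);return c+v*(z-c[2])/v[2]
def tri(rs):
    A=sum(np.eye(3)-np.outer(v,v) for c,v in rs);b=sum((np.eye(3)-np.outer(v,v))@c for c,v in rs);return np.linalg.solve(A,b)
def blobs(img,lo,hi,minA=20):
    m=cv2.inRange(cv2.cvtColor(img,cv2.COLOR_RGB2HSV),lo,hi)
    n,l,s,c=cv2.connectedComponentsWithStats(m)
    return [(s[i,4],c[i].round(1),s[i,:4]) for i in range(1,n) if s[i,4]>=minA]
E
python3 - <<'E'
from h import *
D={n:dict(np.load(f"pics/{n}0.npz")) for n in("side","top")}
P={}
for n in D:
    b=[x for x in blobs(D[n]["color"],(0,170,90),(4,255,255),40)+blobs(D[n]["color"],(172,170,90),(180,255,255),40)]
    for x in b: print(n,x)
for nm,s,t in(("R",(308,261),(343.5,224)),("L",(264,160),(215,187))):
    pass
E
```

```text
side (np.int32(126), array([263.8, 160. ]), array([257, 155,  15,  11], dtype=int32))
side (np.int32(175), array([307.2, 259.5]), array([297, 254,  22,  12], dtype=int32))
top (np.int32(187), array([214.7, 187.4]), array([207, 179,  16,  17], dtype=int32))
top (np.int32(187), array([343.1, 223.2]), array([336, 215,  16,  17], dtype=int32))
```

```bash
python3 - <<'E'
from h import *
D={n:dict(np.load(f"pics/{n}0.npz")) for n in("side","top")}
S,T=D["side"],D["top"]
for nm,s,t in(("R",(307.5,260.2),(343.3,223.4)),("L",(263.8,160.),(214.8,187.4))):
    print(nm,tri([ray(S,s),ray(T,t)]),plane(T,t,.143),plane(S,s,.143))
R,L=plane(T,(343.3,223.4),.143),plane(T,(214.8,187.4),.143)
d=(L-R);print("dist",np.linalg.norm(d),"rack yaw",np.arctan2(-d[0],d[1]),"centre",(L+R)/2)
c=T["color"]
cv2.imwrite("pics/crop.png",cv2.resize(c[140:290,190:370],(720,600),interpolation=cv2.INTER_CUBIC)[:,:,::-1])
for n,z,p in(("jar top",.062,(231,157)),("bearing",.012,(335,190)),("tape",.024,(331,264)),("mug top",.092,(426,208))): print(n,plane(T,p,z))
E
```

```text
R [ 0.5252505  -0.19076072  0.13914635] [ 0.52458464 -0.18990435  0.143     ] [ 0.52351351 -0.19365752  0.143     ]
L [0.62064265 0.14191026 0.1408652 ] [0.61982136 0.14180813 0.143     ] [0.61958406 0.13896379 0.143     ]
dist 0.3451133152353095 rack yaw -0.27958606402578096 centre [ 0.572203   -0.02404811  0.143     ]
jar top [0.72173999 0.10781302 0.062     ]
bearing [ 0.63494719 -0.19198811  0.012     ]
tape [ 0.42057406 -0.17379059  0.024     ]
mug top [ 0.57048672 -0.4287502   0.092     ]
```

View pics/crop.png

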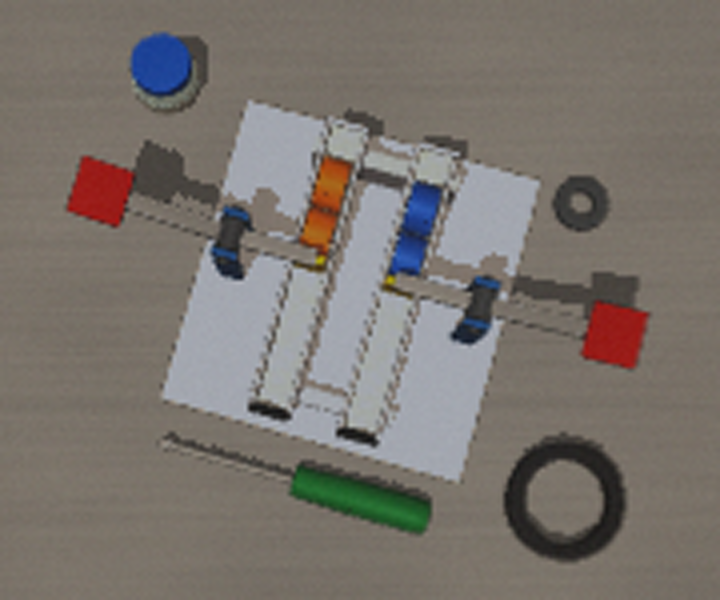

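The blue pair is confirmed in the right lane. The right paddle is at about (0.525, -0.190, 0.142), and the tool's y axis lies along the rack's y. I'll close the fingers and travel across with some height in hand.

Request:
apply_moves:
  motion:
    - [[0,0,-3],0,0]
    - [[0,0,-3],0,0]
    - [[-3.3,-3.5,0],0,0]
    - [[-3.3,-3.5,0],0,0]
    - [[-3.3,-3.5,0],0,0]
    - [[-3.3,-3.5,0],0,0]
    - [[-3.3,-3.5,0],0,0]
    - [[-3.3,-3.5,0],0,0]
    - [[-3.3,-3.5,0],0,0]
    - [[-3.3,-3.5,0],0,0]

```text
t: 1.1
tool_pos: [0.3304, 0.1779, 0.265]
orientation: [-0.42, -3.111, 0.011]
ft_force: [1.0, -0.1, 0.6]
gripper_width: 0.0002
```

Request:
apply_moves:
  motion:
    - [[-3.4,-3.5,0],0,0]
    - [[-3.4,-3.5,0],0,0]
    - [[-3.4,-3.5,0],0,0]
    - [[-3.4,-3.5,0],0,0]
    - [[-3.4,-3.5,0],0,0]
    - [[-3.4,-3.5,0],0,0]
    - [[-3.4,-3.5,0],0,0]
    - [[-3.4,-3.5,0],0,0]
    - [[-1.5,-1.5,0],0,0]
    - [[0,0,0],0,0]

```text
t: 2.1
tool_pos: [0.5298, -0.2011, 0.2622]
orientation: [-0.434, -3.106, 0.007]
ft_force: [-0.8, 0.4, -0.0]
gripper_width: -0.0
```

```bash
cat > st.py <<'E'
import sys
from h import *
from rig import manip
from scipy.spatial.transform import Rotation as R
s=manip.read_state();M=R.from_rotvec(s["orientation"]).as_matrix()
d=np.array([float(a) for a in sys.argv[2:5]])-s["tool_pos"]
print("t",s["t"],"tcp",s["tool_pos"].round(4),"ft",s["ft_force"].round(2),"tool shift cm",(M.T@d*100).round(2)); print("axes",M.round(3).tolist())
for n in sys.argv[1].split(","):
    g=manip.get_image(n);np.savez(f"pics/{n}_{s['t']:.2f}.npz",**g);c=g["color"]
    if n=="top": c=cv2.resize(c[140:290,190:370],(720,600),interpolation=cv2.INTER_CUBIC)
    if n=="side": c=cv2.resize(c[130:310,200:380],(600,600),interpolation=cv2.INTER_CUBIC)
    f=f"pics/{n}_{s['t']:.2f}.png";cv2.imwrite(f,c[:,:,::-1]);print(f)
E
python3 st.py side,wrist .525 -.190 .143
```

```text
t 2.1 tcp [ 0.5298 -0.2011  0.2622] ft [-0.81  0.39 -0.05] tool shift cm [ 0.71  0.99 11.92]
axes [[-0.962, 0.274, -0.006], [0.274, 0.962, -0.004], [0.005, -0.005, -1.0]]
pics/side_2.10.png
pics/wrist_2.10.png
```

View pics/wrist_2.10.png

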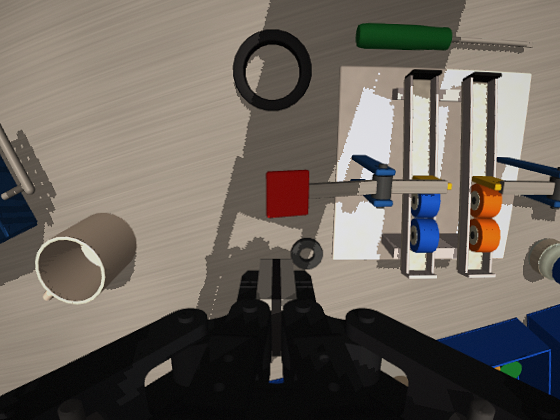

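View pics/side_2.10.png

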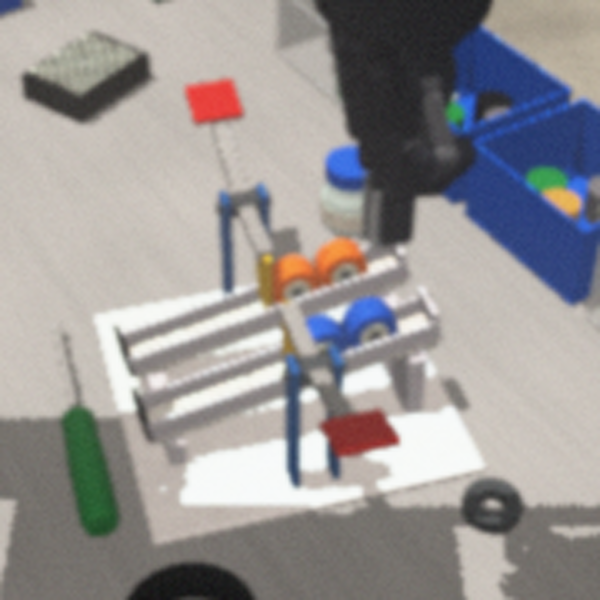

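The wrist picture shows the red paddle centred at (288,193), the shut fingertips at about (278,262), and the blue wheels on the lane beside the paddle. The side view shows both gates shut. I'll cross-check the paddle position from the wrist camera.

```bash
python3 - <<'E'
from h import *
g=dict(np.load("pics/wrist_2.10.npz"))
M=np.array([[-0.962,0.274,-0.006],[0.274,0.962,-0.004],[0.005,-0.005,-1.0]])
W=np.eye(4);W[:3,:3]=M;W[:3,3]=[.5298,-.2011,.2622]
g["world_to_cam"]=np.linalg.inv(W@g["mount"])
b=blobs(g["color"],(0,170,60),(4,255,255),300)+blobs(g["color"],(174,170,60),(180,255,255),300)
for x in b: print(x,plane(g,x[1],.143))
T=dict(np.load("pics/top0.npz"));
print(tri([ray(g,b[0][1]),ray(T,(343.3,223.4))]))
E
```

```text
(np.int32(1899), array([287.1, 192.9]), array([266, 170,  43,  48], dtype=int32)) [ 0.52765182 -0.19130386  0.143     ]
[ 0.52534804 -0.19010638  0.14778376]
```

Request:
apply_moves:
  motion:
    - [[0.6,0.8,2],0,0]
    - [[0,0,3],0,0]
    - [[0,0,3],0,0]
    - [[0,0,1],0,0]
    - [[0,0,0],0,0]

```text
t: 2.7
tool_pos: [0.5224, -0.1809, 0.173]
orientation: [-0.421, -3.109, 0.004]
ft_force: [-0.5, 0.1, -0.0]
gripper_width: 0.0
```

```bash
python3 st.py side,wrist .526 -.191 .143
```

```text
t 2.7 tcp [ 0.5224 -0.1809  0.173 ] ft [-0.46  0.05 -0.  ] tool shift cm [-0.62 -0.87  3.  ]
axes [[-0.964, 0.266, -0.004], [0.266, 0.964, -0.002], [0.003, -0.003, -1.0]]
pics/side_2.70.png
pics/wrist_2.70.png
```

```bash
ls -t pics | head -3
```

```text
wrist_2.70.png
wrist_2.70.npz
side_2.70.png
```

```bash
python3 -c "
from rig import manip
for i in range(3):
    s=manip.read_state();print(s['t'],s['tool_pos'],s['qd'].round(3))"
```

```text
2.8 [ 0.52353232 -0.18187899  0.17469008] [-0.009 -0.004 -0.029 -0.003 -0.005 -0.   ]
2.8 [ 0.52353232 -0.18187899  0.17469008] [-0.009 -0.004 -0.029 -0.003 -0.005 -0.   ]
2.8 [ 0.52353232 -0.18187899  0.17469008] [-0.009 -0.004 -0.029 -0.003 -0.005 -0.   ]
```

View pics/wrist_2.70.png

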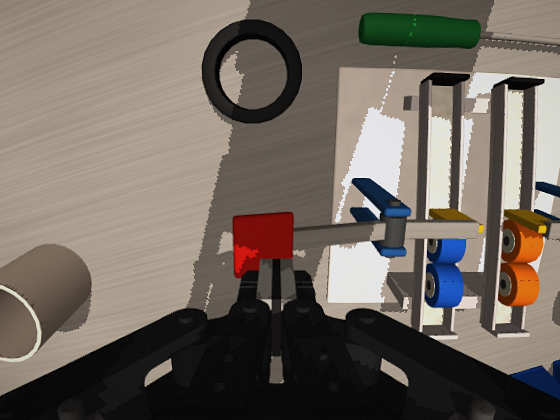

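The wrist picture shows the fingertips at (277,262), about 8 mm inward of the paddle centre at about (263,243). I'll correct outwards.

Request:
apply_moves:
  motion:
    - [[-0.4,-0.9,0],0,0]
    - [[0,0,0],0,0]
    - [[0,0,0],0,0]

```text
t: 3.1
tool_pos: [0.5273, -0.1935, 0.179]
orientation: [0.421, 3.108, -0.011]
ft_force: [0.2, 0.1, 0.8]
gripper_width: -0.0003
```

```bash
python3 st.py side,wrist .526 -.191 .143
```

```text
t 3.1 tcp [ 0.5273 -0.1935  0.179 ] ft [0.22 0.1  0.76] tool shift cm [0.21 0.23 3.59]
axes [[-0.964, 0.266, 0.005], [0.266, 0.964, -0.008], [-0.006, -0.006, -1.0]]
pics/side_3.10.png
pics/wrist_3.10.png
```

Request:
apply_moves:
  motion:
    - [[0.1,0.1,1.5],0,0]
    - [[0,0,1.5],0,0]
    - [[0,0,1.2],0,0]
    - [[0,0,1.2],0,0]
    - [[0,0,1.0],0,0]

```text
t: 3.7
tool_pos: [0.5287, -0.1942, 0.115]
orientation: [0.421, 3.102, -0.015]
ft_force: [0.2, 0.5, 2.1]
gripper_width: -0.0001
```

```bash
python3 st.py side .526 -.191 .095
```

```text
t 3.7 tcp [ 0.5287 -0.1942  0.115 ] ft [0.23 0.53 2.09] tool shift cm [0.37 0.25 1.99]
axes [[-0.964, 0.267, 0.01], [0.267, 0.964, -0.011], [-0.012, -0.008, -1.0]]
pics/side_3.70.png
```

The force is 2.1 N and the paddle is on its way down, so I'll press on.

Request:
apply_moves:
  motion:
    - [[0.2,0.1,1.0],0,0]
    - [[0,0,0.8],0,0]
    - [[0,0,0.3],0,0]
    - [[0,0,0.1],0,0]
    - [[0,0,0.1],0,0]

```text
t: 4.25
tool_pos: [0.5271, -0.1937, 0.0895]
orientation: [0.421, 3.102, -0.016]
ft_force: [-0.3, -0.1, 3.1]
gripper_width: -0.0001
```

```bash
python3 st.py side,wrist .526 -.191 .095
```

```text
t 4.25 tcp [ 0.5271 -0.1937  0.0895] ft [-0.34 -0.14  3.1 ] tool shift cm [ 0.17  0.23 -0.55]
axes [[-0.964, 0.267, 0.009], [0.267, 0.964, -0.012], [-0.012, -0.009, -1.0]]
pics/side_4.25.png
pics/wrist_4.25.png
```

View pics/side_4.25.png

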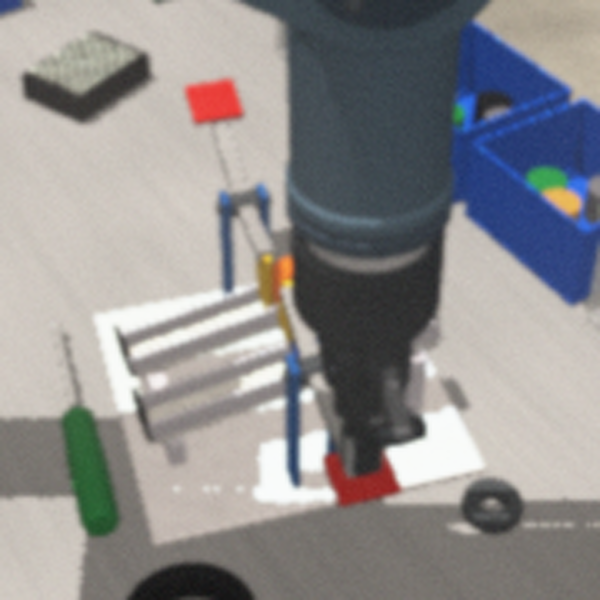

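View pics/wrist_4.25.png

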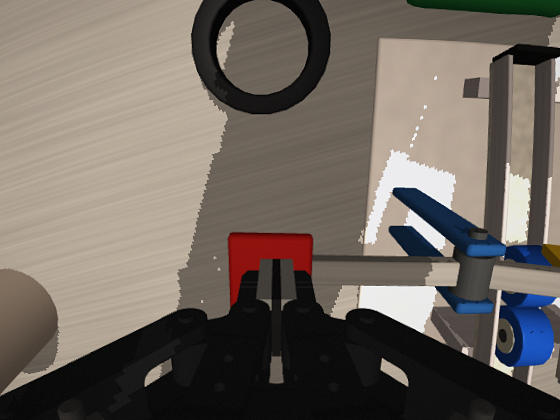

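The paddle is well down in both pictures. The blue wheels, at (525,275) and (525,335) in the wrist picture, are still beside the gate or just starting to move. I'll press slightly further and hold.

Request:
apply_moves:
  motion:
    - [[0,0,0.4],0,0]
    - [[0,0,0.3],0,0]
    - [[0,0,0.1],0,0]
    - [[0,0,0.1],0,0]
    - [[0,0,0.1],0,0]

```text
t: 4.85
tool_pos: [0.5272, -0.194, 0.0796]
orientation: [0.421, 3.102, -0.017]
ft_force: [-0.8, -0.6, 2.8]
gripper_width: 0.0001
```

```bash
python3 st.py side,wrist .526 -.191 .085
```

```text
t 4.85 tcp [ 0.5272 -0.194   0.0796] ft [-0.8  -0.63  2.78] tool shift cm [ 0.19  0.25 -0.55]
axes [[-0.964, 0.267, 0.01], [0.266, 0.964, -0.012], [-0.013, -0.009, -1.0]]
pics/side_4.85.png
pics/wrist_4.85.png
```

View pics/side_4.85.png

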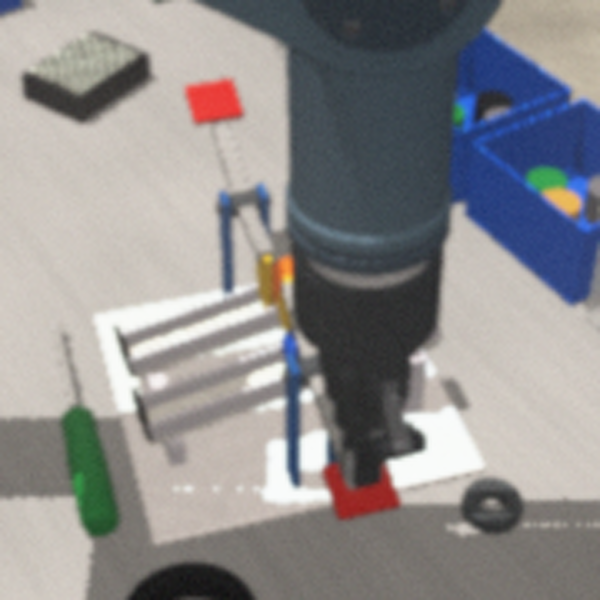

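View pics/wrist_4.85.png

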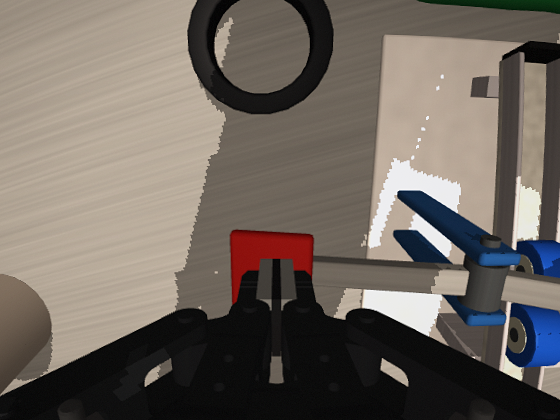

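A blue wheel at (540,260) is just starting to pass. The force is still about 3 N, so the lever isn't at its stop yet. I'll press further.

Request:
apply_moves:
  motion:
    - [[0,0,0.4],0,0]
    - [[0,0,0.4],0,0]
    - [[0,0,0.2],0,0]
    - [[0,0,0.1],0,0]

```text
t: 5.35
tool_pos: [0.5277, -0.1929, 0.0678]
orientation: [0.421, 3.101, -0.014]
ft_force: [-0.6, 1.1, 4.1]
gripper_width: -0.0
```

```bash
python3 st.py side,wrist .526 -.191 .085
```

```text
t 5.35 tcp [ 0.5277 -0.1929  0.0678] ft [-0.55  1.07  4.11] tool shift cm [ 0.2   0.13 -1.73]
axes [[-0.964, 0.267, 0.011], [0.267, 0.964, -0.011], [-0.013, -0.007, -1.0]]
pics/side_5.35.png
pics/wrist_5.35.png
```

View pics/side_5.35.png

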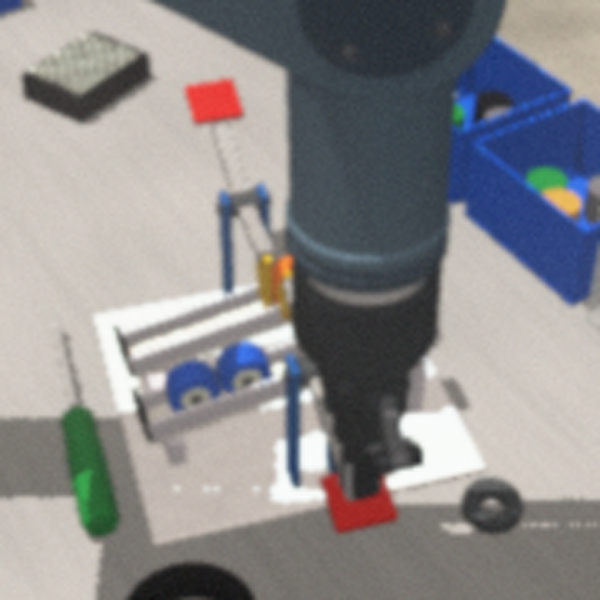

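View pics/wrist_5.35.png

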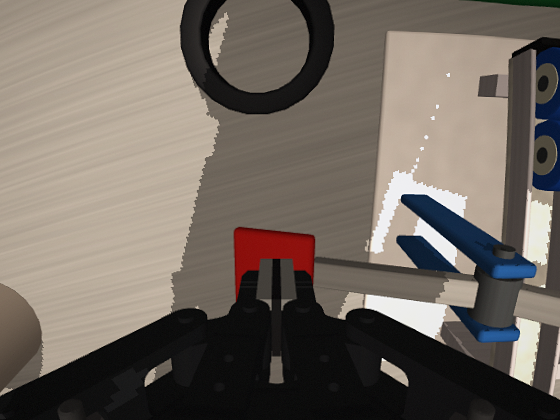

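Both blue wheels have rolled down the lane: the side crop shows them at (192,385) and (243,365), near the stop. I'll keep the paddle held down a little longer.

Request:
apply_moves:
  motion:
    - [[0,0,0.1],0,0]
    - [[0,0,0.1],0,0]
    - [[0,0,0.1],0,0]
    - [[0,0,0.1],0,0]
    - [[0,0,0.1],0,0]
    - [[0,0,0.1],0,0]
    - [[0,0,0.1],0,0]

```text
t: 6.15
tool_pos: [0.5283, -0.1928, 0.0612]
orientation: [0.421, 3.1, -0.014]
ft_force: [-1.9, 2.6, 10.8]
gripper_width: -0.0002
```

```bash
python3 st.py side,wrist .526 -.191 .085
```

```text
t 6.15 tcp [ 0.5283 -0.1928  0.0612] ft [-1.94  2.63 10.77] tool shift cm [ 0.23  0.1  -2.39]
axes [[-0.964, 0.267, 0.012], [0.267, 0.964, -0.011], [-0.014, -0.007, -1.0]]
pics/side_6.15.png
pics/wrist_6.15.png
```

View pics/side_6.15.png

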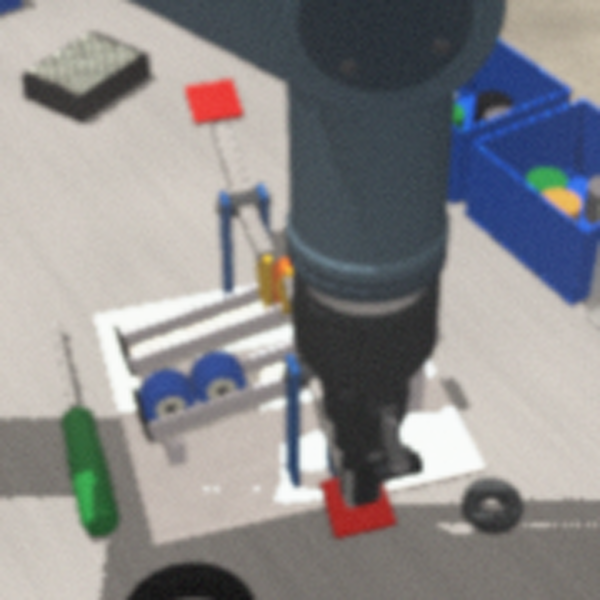

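View pics/wrist_6.15.png

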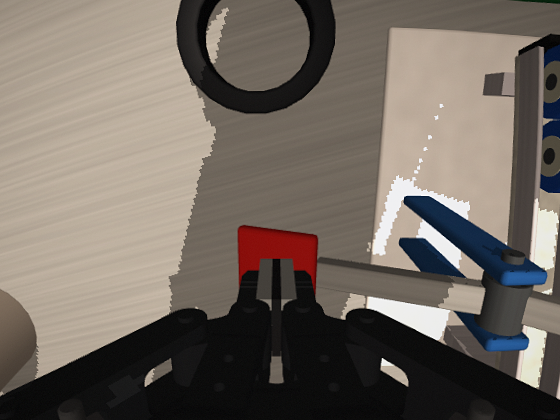

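```bash
python3 - <<'E'
from h import *
S=dict(np.load("pics/side_6.15.npz"))
def proj(p):
    T=S["world_to_cam"];r,_=cv2.Rodrigues(T[:3,:3]);return cv2.projectPoints(np.array([p],float),r,T[:3,3],S["intrinsics"],S["D"])[0][0,0]
for p in((.526,-.191,.0855),(.5283,-.1928,.0612),(.5283,-.1928,.0855)):
    u=proj(p);print(p,u,"crop",(u-[200,130])*600/180)
E
```

```text
(0.526, -0.191, 0.0855) [306.79754825 278.58251156] crop [355.9918275  495.27503852]
(0.5283, -0.1928, 0.0612) [307.86297157 286.49897743] crop [359.54323855 521.66325809]
(0.5283, -0.1928, 0.0855) [308.2888985 278.7033127] crop [360.96299498 495.677709  ]
```

Both blue wheels rest at the bottom stop, at (168,402) and (218,380) in the side crop. The lever is at its end stop with 10.8 N on the paddle. Now I'll let it come up gently.

Request:
apply_moves:
  motion:
    - [[0,0,-1.5],0,0]
    - [[0,0,-1.5],0,0]
    - [[0,0,-1.5],0,0]
    - [[0,0,-1.5],0,0]
    - [[0,0,-1.5],0,0]
    - [[0,0,-1.5],0,0]
    - [[0,0,-2],0,0]
    - [[0,0,-3],0,0]
    - [[0,0,-4],0,0]
    - [[0,0,-4],0,0]

```text
t: 7.25
tool_pos: [0.5215, -0.1913, 0.2774]
orientation: [-0.424, -3.108, 0.01]
ft_force: [-0.3, -0.5, -0.1]
gripper_width: -0.0001
```

Request:
apply_moves:
  motion:
    - [[2,-4,0],0,0]
    - [[2,-4,0],0,0]
    - [[2,-4,0],0,0]
    - [[2,-4,0],0,0]
    - [[2,-4,0],0,0]
    - [[0,0,0],0,0]
    - [[0,0,0],0,0]
    - [[0,0,0],0,0]

```text
t: 8.05
tool_pos: [0.3692, -0.3662, 0.2826]
orientation: [0.421, 3.109, -0.022]
ft_force: [-0.2, 0.3, 0.5]
gripper_width: -0.0001
```

```bash
python3 st.py side,top .526 -.191 .085
```

```text
t 8.05 tcp [ 0.3692 -0.3662  0.2826] ft [-0.19  0.3   0.47] tool shift cm [-10.34  21.33  19.53]
axes [[-0.964, 0.266, 0.002], [0.266, 0.964, -0.015], [-0.006, -0.014, -1.0]]
pics/side_8.05.png
pics/top_8.05.png
```

View pics/side_8.05.png

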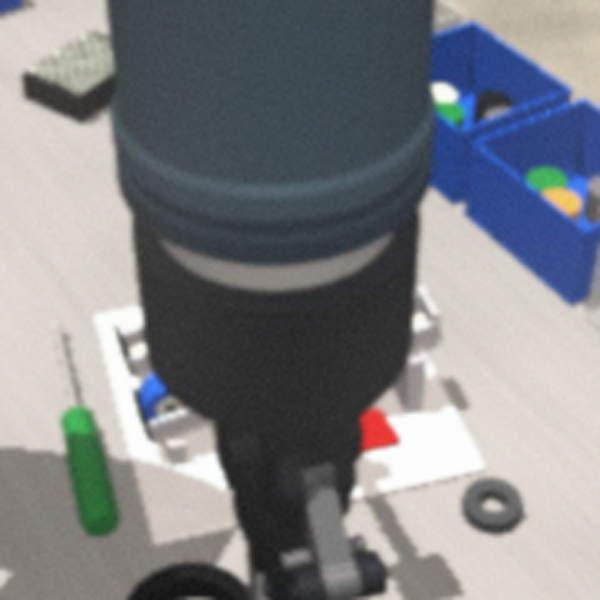

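View pics/top_8.05.png

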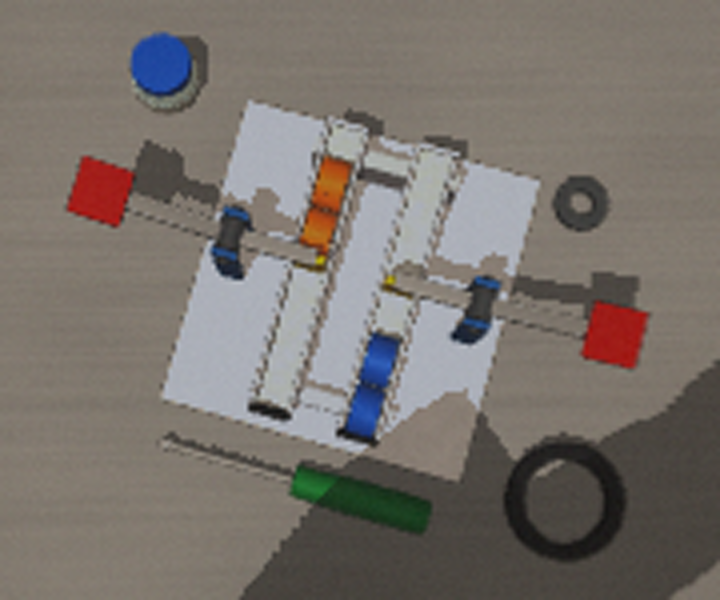

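```bash
python3 - <<'E'
from h import *
for f in("side0","side_8.05","top0","top_8.05"):
    c=np.load(f"pics/{f}.npz")["color"]
    print(f,[(int(a),p.tolist()) for a,p,_ in blobs(c,(0,170,90),(4,255,255),40)+blobs(c,(172,170,90),(180,255,255),40)+blobs(c,(5,180,120),(16,255,255),25)if 200<p[0]<380 and 130<p[1]<310])
E
```

```text
side0 [(126, [263.8, 160.0]), (175, [307.2, 259.5]), (54, [300.2, 206.2]), (41, [287.4, 210.3])]
side_8.05 [(76, [312.3, 258.8])]
top0 [(187, [214.7, 187.4]), (187, [343.1, 223.2]), (80, [272.3, 185.8]), (58, [269.3, 196.7])]
top_8.05 [(188, [214.7, 187.5]), (189, [343.1, 223.2]), (137, [271.0, 190.6])]
```

The top view matches the start except for the blue wheels, now at the bottom of their lane (crop (380,362) and (364,410)). Both paddles are back at their starting pixels, the orange wheels haven't moved, and the arm is clear. I'm handing in.

```bash
python3 -c "
from rig import manip
print(manip.hand_in())"
```

```text
the job is handed in; nothing more can be done
None
```

I pressed the right lever's red paddle down to its end stop with the shut fingers and held it until both blue wheels had rolled to the bottom of the right lane. I then let the paddle come up, moved clear and handed the job in at about 8 s; no verdict was reported.

**Last top view:**
- Both blue wheels are against the bottom stop of their lane, past the gate.
- Both paddles are at the same pixels as at the start, to within 0.1 px, so both gates are shut.
- The orange wheels, jar, bearing, tape and screwdriver look unmoved; I did not re-check the mug, wrench and filter.
- The force on the tool was about 0.6 N, at noise level, with the arm clear.

**Checks that disagreed or were incomplete:**
- At the end stop the measured tool height was about 0.061 m, where I expected about 0.086–0.09 m. I did not find out why. The force rose to 10.8 N there, and the pictures showed the fingertips on the paddle.
- The last side view was mostly blocked by the arm, so the final state rests mainly on the top view.

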